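Check a rod's thread with the matching pitch-gauge leaf

TASK

Lay the loose threaded rod in the two end supports of the grey inspection block, its thread centred between them, and let go of it. Then take the gauge leaf whose teeth match the pitch of that thread, lay it flat on the block's ledge with its teeth towards the rod and slide it in until the teeth sit fully home in the thread, then leave it lying there flat. The rod rolls easily, so keep it caged while you handle it; leave the other leaf and the other things on the desk where they are.

Things in the scene. Friction and masses are not known exactly. Their poses are not given: they have to be found in the camera images.
- block: Grey inspection block, fixed to the desk, only its place varies. Base plate 92 (x) x 180 (y) x 8 mm, origin at the centre of its underside, z up. The rod's seat runs along y over x = +20 mm, on two dark end supports at y = -82..-58 and 58..82 mm; between them, to +x of the rod, nothing stands above the base plate. The ledge for the leaf is on the -x side.
- block_axis (a point): Where the middle of the rod's axis belongs: x = +20 mm, y = 0 on the block, 36 mm above the desk; axes as the block's, the seated rod along y. Each end support is a trough open at the top: on its +x side an upright wall, inner face at block x = 35 mm, 40 mm high; on its -x side a 45 degree slope falling to +x from 36 mm high at block x = -1 mm. The shank rests on slope and wall.
- block_ledge (a point): Centre of the ledge's flat top, 33 mm above the desk, block x = -21.5 mm; axes as the block's. The ledge spans block x = -45..+2 mm, y = -50..+50 mm; a notch for a finger is cut out of its +x edge (block x = -25..+2, y = -26..+26 mm), open down to the 8 mm base plate.
- rod: Steel threaded rod 172 mm long, 0.45 kg, loose on the desk; it rolls. Origin at mid-length on its axis (15 mm up as it lies), y along the axis; x, z turn as it rolls; ends alike. Middle 108 mm: 12 mm pitch thread, 29.2 mm diameter, ridges are closed rings with crests at y = 0, +-12, +-24.. mm, 90 degree V grooves 5 mm deep at y = +-6, +-18, +-30, +-42 mm. Each end a plain shank 30 mm in diameter.
- leaf_coarse: Wanted leaf: steel, 12 mm pitch, 0.09 kg, loose, lying flat; six large teeth. Plate 45 (x) x 80 (y) x 6 mm, x = -12..+33 mm; grip rib 22 (x) x 12 (y) mm, standing to 31 mm above the underside. Origin on the underside below the rib's centre, z up. On the +x edge V teeth of 90 degrees, 5 mm long, at y = +-6, +-18, +-30 mm.
- leaf_coarse_front (a point): Middle of leaf_coarse's +x plate edge (tooth roots): x = +33 mm, 3 mm above the underside; axes as the leaf's. On the ledge it is level with the rod's axis; fully home it is about 15 mm from that axis and opposite a ridge crest. Teeth up to about 1 mm off the grooves still go home under some 10 N; farther off they jam on the flanks: back off, shift along the rod, push again.
- leaf_fine: The other gauge leaf, same plate and rib, but nine smaller teeth 8 mm apart, 3.5 mm long. Not wanted; stays where it is.
- pen: Ball pen 11 x 145 x 9 mm lying on the desk; bystander. Origin at the centre of its underside.
- jaw: Grey serrated jaw insert 64 x 28 x 19 mm; bystander. Origin at the centre of its underside.
- weight_small: Brass check weight 30 mm in diameter, 47 mm high; bystander. Origin at the centre of its underside.
- weight_big: Brass check weight 38 mm in diameter, 60 mm high; bystander. Origin at the centre of its underside.
- micrometer: Micrometer 47 x 136 x 16 mm, behind the block; bystander. Origin at the centre of its underside.
- mouse: Computer mouse 110 x 56 x 38 mm, behind the block; bystander. Origin at the centre of its underside.
- marker: Marker pen 17 x 135 x 16 mm; bystander. Origin at the centre of its underside.

How it is judged:
By the outcome, as a careful person would: the job done as asked, in the order asked, and still so for the second after the job is handed in, with the robot touching nothing.
It also fails if it takes over 48 s, if anything falls off the work surface, if the arm or the gripper's body presses on something with over 40 N, if the wrist force passes 120 N, or if a joint passes its speed limit or range.

ROBOT

A 6-joint arm with a two-finger parallel gripper is mounted at the origin on a cart in front of the work surface, level with it; the furniture and walls round the work are solid. World frame = base frame: x ahead of the robot, y to its left, z up, the work surface at z = 0. Lengths are in mm, angles in rad, forces in N, time in s.
With the tool pointing down it reaches from about 350 to 975 mm from the base axis. Payload 4.9 kg.
Tool frame: the origin (TCP) lies at the very end of the fingers, on their centre line; the grasp point (between the pads) lies 19 mm behind it; z points along the fingers, y is the direction in which the jaws open and shut (so a half turn about z gives the same grasp; the last joint's range is limited). The gripper opens to 85 mm and grips with 20 to 120 N. Pads are 22 mm wide; open, the fingers measure 114 mm over their backs; the gripper's body (76 mm by 85 mm) begins 54 mm behind the grasp point. The pads swing forward as they close: fully open they stand 13 mm farther back than shut.
Start: joints at [1.017, 0.053, 1.613, -0, 1.476, -0.119], TCP at [263.256, 566.831, 231.304] pointing down, gripper open.
Joint ranges: [-3.01, 3.01], [-1.01, 2.22], [0.06, 2.58], [-1.02, 4.17], [0.09, 2.62], [-3.14, 3.14]. Speed limits (rad/s): [2.57, 2.57, 3.14, 3.14, 3.14, 3.14].

INTERFACE

Orientations are given as a rotation vector (axis times angle).
In Python, from plant import robot gives the robot as it stands. Calls block until the motion is done:
- robot.move_ptp(position, orientation): joint-space move of the TCP to a pose.
- robot.move_l(position, rot=None, speed=150, until_force=None): straight line of the TCP; rot=None keeps the orientation; speed is the mean speed in mm/s. With until_force (N) it stops when the force on the tool has changed by that much, and returns True; else False.
- robot.set_joints(angles): joint-space move.
- robot.grip(opening): finger opening in mm; the grip force is fixed at half the most; returns when the fingers have stopped.
- robot.wait(seconds).
- robot.inverse_kinematics(position, orientation): joint angles nearest the present ones, or None.
- robot.observe(): the state.
- robot.capture(name): name is "side" or "top" or "wrist"; returns the picture (384x512x3 uint8, red, green, blue); there is no depth.
- robot.camera_info(name): a dict with "fx", "fy", "cx", "cy" (pixels), "dist_coeffs" ([k1, k2, p1, p2, k3] as OpenCV has them; the pictures are not rectified), "rvec" (rotation vector, rad) and "tvec" (3), from world to camera coordinates, as OpenCV has them; the wrist camera has in their place "hand_eye" (4x4, takes a point from camera to tool coordinates, whose origin is the TCP and whose axes are the flange's). Camera axes: x right, y down, z forward; pixel columns grow to the right and rows downward; lengths in mm; the calibration is good to about 2 mm. A picture is of the moment at which its call begins: read the wrist's pose just before it. camera_info takes no time and is no camera call.
A pose or a line that the arm cannot do raises robot.PlanningError and nothing moves.
- robot.close_job(): hands the job in, once; it reports no verdict.
The state is a dict: "clock": time; "joint_positions": joint angles; "qvel": joint speeds; "effort": joint torques, N m; "tcp_pos": TCP position; "eef_rot": TCP orientation; "force": force on the tool from outside, world axes, zero at the start; "wrist_torque": the same for the moment, N m; "gripper_width": finger opening in mm.
Only numpy, scipy, OpenCV 4.12 (cv2) and the standard library are available. Lean on these libraries where they do the work, as an engineer would, in place of code of your own. Each camera call takes 0.05 s, during which the arm holds its last target.

## Working session

There is one attempt and no reset: what is moved stays moved. The work goes in short steps, each a Python script; the robot and the scene stay as the last script left them, time stands still between calls to the robot, and variables do not carry over. Pictures are saved under pics/ and viewed, and the job is handed in when it is done.

```bash
ls; mkdir -p pics
python3 - <<'E'
from plant import robot
import cv2,numpy as np
for n in ("side","top","wrist"):
    im=robot.capture(n); cv2.imwrite(f"pics/{n}0.png",im[:,:,::-1]); 
    print(n,robot.camera_info(n))
s=robot.observe();print(s)
E
```

```text
pics
side {'fx': 491.1042462491782, 'fy': 491.1042462491782, 'cx': 255.64854332705502, 'cy': 192.1741565561741, 'dist_coeffs': array([-0.20208082,  0.        ,  0.        ,  0.        ,  0.        ]), 'rvec': array([-0.00478049,  3.04614293, -0.74659619]), 'tvec': array([ 563.9094387 , -189.97983562, 1787.46356282])}
top {'fx': 381.1384853713045, 'fy': 381.1384853713045, 'cx': 250.2071989083621, 'cy': 189.22383692916765, 'dist_coeffs': array([0.00843767, 0.        , 0.        , 0.        , 0.        ]), 'rvec': array([ 2.10927201, -2.14104194,  0.22498807]), 'tvec': array([230.31581687, 573.05638336, 992.75478431])}
wrist {'fx': 299.5134476940847, 'fy': 299.5134476940847, 'cx': 253.51608600502206, 'cy': 190.82602807439915, 'dist_coeffs': array([-0.04977199,  0.        ,  0.        ,  0.        ,  0.        ]), 'hand_eye': array([[-2.54124952e-04, -9.59818665e-01, -2.80620859e-01,
         7.10877693e+01],
       [ 9.99998935e-01,  1.59308615e-04, -1.45046974e-03,
        -3.22572710e-01],
       [ 1.43689325e-03, -2.80620929e-01,  9.59817602e-01,
        -1.42941016e+02],
       [ 0.00000000e+00,  0.00000000e+00,  0.00000000e+00,
         1.00000000e+00]])}
{'clock': 0.15, 'joint_positions': array([ 1.01700878e+00,  5.32321553e-02,  1.61400387e+00,  8.20222086e-06,
        1.47599239e+00, -1.18945862e-01]), 'qvel': array([ 0.00030866, -0.00212177, -0.00375971, -0.00198419,  0.00114286,
        0.00042147]), 'effort': array([ 1.84216674e-04, -3.94239378e+01, -3.70724165e+01, -9.64596757e-05,
        4.63567179e-03, -1.12323825e-06]), 'tcp_pos': array([262.99654823, 566.42702936, 230.31362861]), 'eef_rot': array([-6.77561819e-01, -3.06709441e+00,  2.42079885e-03]), 'force': array([-0.17558039, -0.45967449,  0.79250631]), 'wrist_torque': array([ 0.01887153, -0.00127005,  0.00324895]), 'gripper_width': 85.4908256062881}
```

View pics/top0.png

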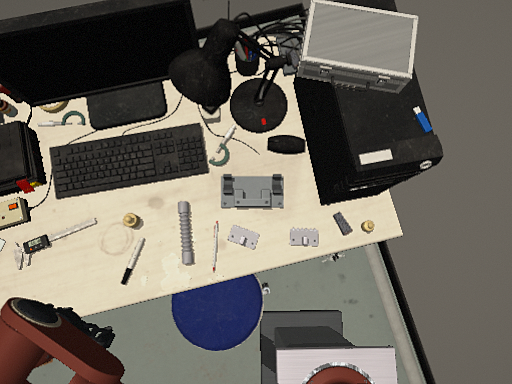

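View pics/side0.png

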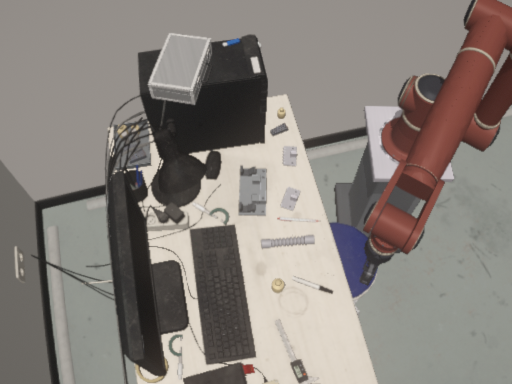

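View pics/wrist0.png

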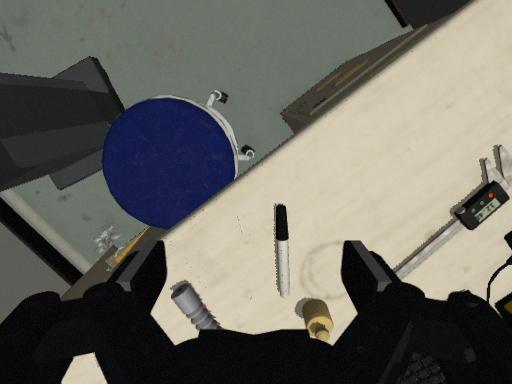

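The top view shows the rod at (185,232), the leaves at about (242,236) and (304,236), and the block at (252,191). I'll enlarge it for detail.

Run:
```python
import cv2
im=cv2.imread("pics/top0.png")
c=im[160:280,160:340]; cv2.imwrite("pics/topz.png",cv2.resize(c,None,fx=4.4,fy=4.4,interpolation=cv2.INTER_CUBIC))
```

```text
(no output)
```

View pics/topz.png

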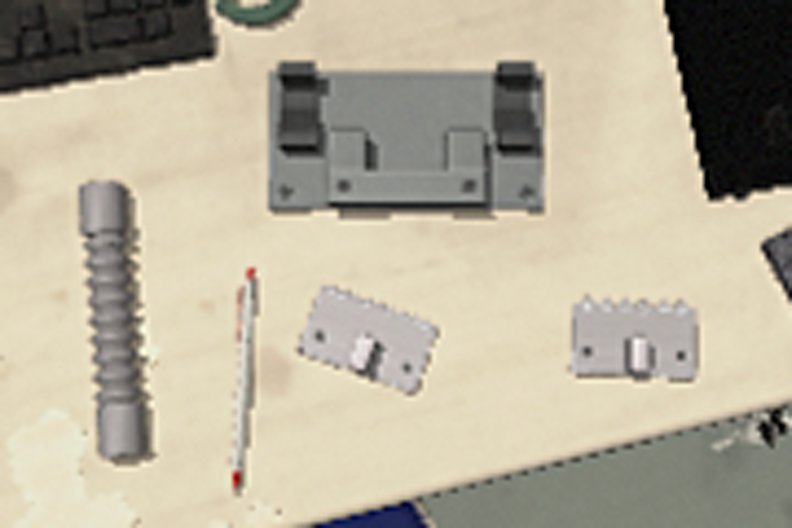

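```bash
cat > h.py <<'E'
import numpy as np, cv2
from plant import robot
from scipy.spatial.transform import Rotation as R
def pose(name,obs=None):
    ci=robot.camera_info(name)
    K=np.array([[ci['fx'],0,ci['cx']],[0,ci['fy'],ci['cy']],[0,0,1.]]);d=np.array(ci['dist_coeffs'])
    if name=='wrist':
        obs=obs or robot.observe()
        T=np.eye(4);T[:3,:3]=R.from_rotvec(obs['eef_rot']).as_matrix();T[:3,3]=obs['tcp_pos']
        T=T@ci['hand_eye']
        return K,d,T[:3,:3],T[:3,3]
    Rm=R.from_rotvec(ci['rvec']).as_matrix()
    return K,d,Rm.T,-Rm.T@np.array(ci['tvec'])
def toplane(P,px,z):
    K,d,Rm,t=P
    u=cv2.undistortPoints(np.array(px,float).reshape(-1,1,2),K,d).reshape(-1,2)
    v=np.c_[u,np.ones(len(u))]@Rm.T
    return t+v*((z-t[2])/v[:,2])[:,None]
def project(P,X):
    K,d,Rm,t=P
    c=(np.array(X,float).reshape(-1,3)-t)@Rm
    return cv2.projectPoints(c,np.zeros(3),np.zeros(3),K,d)[0].reshape(-1,2)
def rv(a): # tool down, tool x at world angle a (rad)
    x=np.array([np.cos(a),np.sin(a),0]);z=np.array([0,0,-1.])
    return R.from_matrix(np.c_[x,np.cross(z,x),z]).as_rotvec()
def snap(name,fn):
    o=robot.observe();im=robot.capture(name);cv2.imwrite(f"pics/{fn}.png",im[:,:,::-1])
    P=pose(name,o);np.save(f"pics/{fn}.npy",np.array([P[2].tolist(),P[3].tolist()],dtype=object),allow_pickle=True)
    return im,P
def load(fn):
    a=np.load(f"pics/{fn}.npy",allow_pickle=True);K,d,_,_=pose('wrist')
    return K,d,np.array(a[0]),np.array(a[1])
E
python3 - <<'E'
from h import *
P=pose('top')
z=lambda u,v:(160+u/4.4,160+v/4.4)
np.set_printoptions(precision=1,suppress=True)
def T(n,pts,h): print(n,toplane(P,[z(*p) for p in pts],h).tolist().__repr__() if 0 else toplane(P,[z(*p) for p in pts],h)[:,:2].tolist())
T('rod ends',[(104,182),(124,460)],15)
T('leafL rib',[(367,343)],31);T('leafR rib',[(641,343)],31)
T('leafR corners',[(574,375),(696,380),(572,305),(697,312)],6)
T('block base corners',[(269,72),(543,72),(544,212),(269,212)],8)
T('ledge front corners',[(329,204),(490,206)],33)
T('pen',[(252,270),(237,490)],5)
print(P[3])
E
```

```text
rod ends [[551.866861827218, 409.9694030381295], [376.28204144570594, 394.40178946638105]]
leafL rib [[445.22608537862413, 242.17720143554632]]
leafR rib [[442.6244583029789, 71.16367566886052]]
leafR corners [[424.6992819296926, 110.79599383009375], [420.36229318035817, 33.15693383018149], [469.1815835603204, 110.43050653694019], [463.5105895718343, 30.290680593256667]]
block base corners [[624.7309009488769, 304.3222697535256], [622.369253765155, 124.15960756913752], [529.3650915295605, 126.60780084254507], [531.9043773327442, 304.45578340714127]]
ledge front corners [[532.7589764155673, 265.05811337267687], [530.0343684063296, 163.28973186110392]]
pen [[494.8393439300556, 315.6126537898784], [356.68984791290575, 324.9021779172526]]
[ 372.7  239.  1082.1]
```

Run:
```python
from h import *
np.set_printoptions(precision=2,suppress=True)
robot.move_ptp([478,403,150],rv(0.089)); snap('wrist','rod1'); o=robot.observe();print(o['clock'],o['tcp_pos'],o['joint_positions'])
robot.move_ptp([605,215,190],rv(-0.013)); snap('wrist','blk1'); o=robot.observe();print(o['clock'],o['tcp_pos'],o['joint_positions'])
```

```text
2.0833 [477.85 403.34 150.19] [0.58 0.11 1.69 0.   1.34 2.06]
3.05 [604.04 216.31 189.4 ] [0.23 0.12 1.61 0.   1.41 1.81]
```

View pics/rod1.png

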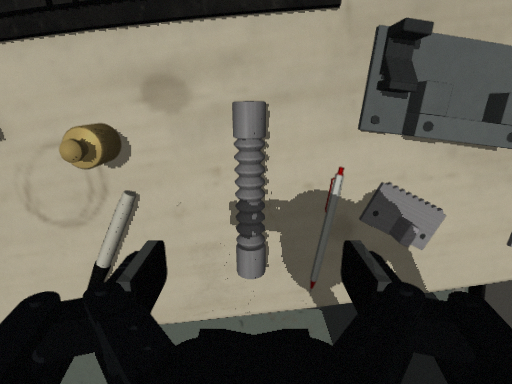

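View pics/blk1.png

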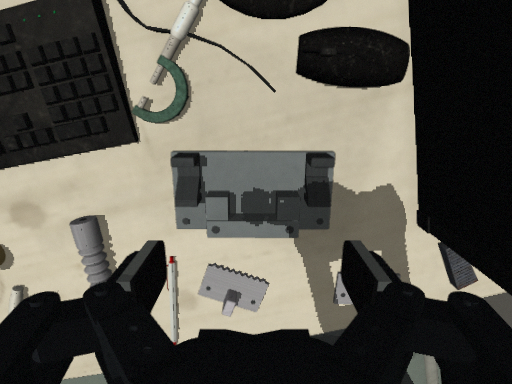

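The first picture shows the rod spanning rows 101–277 near column 250. The second shows the block at columns 172–335, rows 150–237. The middle leaf has nine small teeth, so the right-hand leaf is the wanted one. Next I enlarge both pictures for measuring.

Run:
```python
import cv2
im=cv2.imread("pics/rod1.png")[90:290,200:300]; cv2.imwrite("pics/rodz.png",cv2.resize(im,None,fx=3,fy=3,interpolation=cv2.INTER_CUBIC))
im=cv2.imread("pics/blk1.png")[140:250,160:350]; cv2.imwrite("pics/blkz.png",cv2.resize(im,None,fx=4,fy=4,interpolation=cv2.INTER_CUBIC))
```

```text
(no output)
```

View pics/rodz.png

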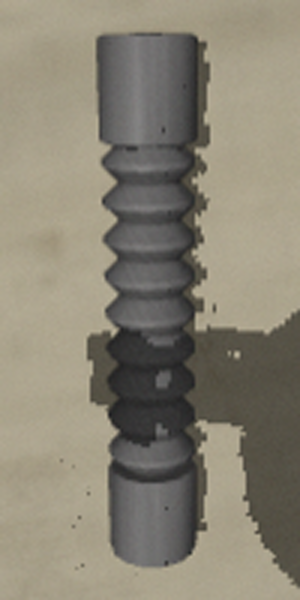

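View pics/blkz.png

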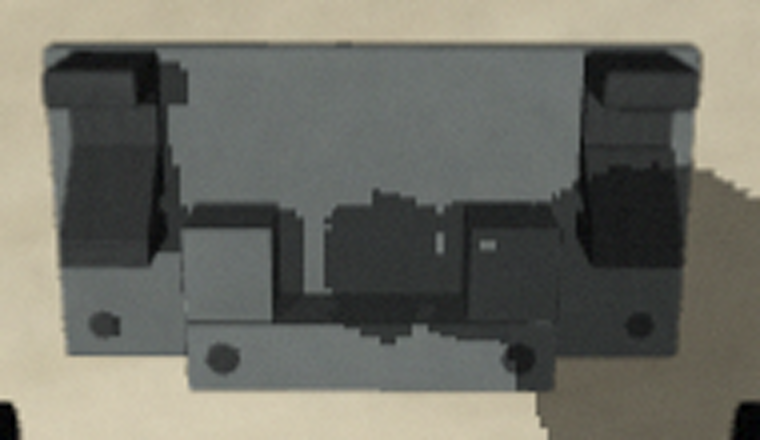

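Run:
```python
from h import *
np.set_printoptions(precision=2,suppress=True)
P=load('rod1')
rows=[160,198,237,272,310,346,379,412,445]
c=[(200+(147.8+(r-90)*(5.2/420))/3,90+r/3) for r in rows]
X=toplane(P,c,15);print(X[:,:2]);print(np.linalg.norm(np.diff(X[:,:2],axis=0),axis=1),X.mean(0)); d=X[0]-X[-1];print(np.linalg.norm(d),np.arctan2(d[1],d[0]))
E1=toplane(P,[(200+147.5/3,90+35/3),(200+153.5/3,90+565/3)],15);print('ends',E1)
P=load('blk1')
z=lambda u,v:(160+u/4,140+v/4)
B=toplane(P,[z(*p) for p in [(45,45),(700,48),(675,355),(67,353)]],8)[:,:2];print('base',B,B.mean(0))
L=toplane(P,[z(*p) for p in [(188,389),(553,389),(182,228),(272,228),(273,322),(466,322)]],33)[:,:2];print('ledge',L)
W=toplane(P,[z(*p) for p in [(45,107),(135,107),(605,107),(697,107)]],40)[:,:2];print('wall',W)
def fit(obj,w):
    obj=np.array(obj,float);w=np.array(w);o=obj-obj.mean(0);q=w-w.mean(0)
    a=np.arctan2((o[:,0]*q[:,1]-o[:,1]*q[:,0]).sum(),(o*q).sum());Rm=np.array([[np.cos(a),-np.sin(a)],[np.sin(a),np.cos(a)]])
    t=w.mean(0)-Rm@obj.mean(0);return a,t,(w-obj@Rm.T-t)
for r in fit([(46,90),(46,-90),(-46,-90),(-46,90)],B),fit([(-45,50),(-45,-50),(2,50),(2,26),(-25,26),(-25,-26)],L),fit([(35,82),(35,58),(35,-58),(35,-82)],W): print(r[0],r[1],r[2].tolist())
```

```text
Traceback (most recent call last):
  File "h.py", line 17, in toplane
    v=np.c_[u,np.ones(len(u))]@Rm.T
      ~~~~~~~~~~~~~~~~~~~~~~~~^~~~~
TypeError: can't multiply sequence by non-int of type 'float'
```

```bash
sed -i "s/return K,d,np.array(a\[0\]),np.array(a\[1\])/return K,d,np.array(list(a[0]),float),np.array(list(a[1]),float)/" h.py
cat >> h.py <<'E'
def fit(obj,w):
    obj=np.array(obj,float);w=np.array(w);o=obj-obj.mean(0);q=w-w.mean(0)
    a=np.arctan2((o[:,0]*q[:,1]-o[:,1]*q[:,0]).sum(),(o*q).sum());Rm=np.array([[np.cos(a),-np.sin(a)],[np.sin(a),np.cos(a)]])
    t=w.mean(0)-Rm@obj.mean(0);return a,t,(w-obj@Rm.T-t)
E
python3 - <<'E'
from h import *
np.set_printoptions(precision=2,suppress=True)
P=load('rod1')
rows=[160,198,237,272,310,346,379,412,445]
c=[(200+(147.8+(r-90)*(5.2/420))/3,90+r/3) for r in rows]
X=toplane(P,c,15);print(np.linalg.norm(np.diff(X[:,:2],axis=0),axis=1),X.mean(0)); d=X[0]-X[-1];print(np.linalg.norm(d),np.arctan2(d[1],d[0]))
E1=toplane(P,[(200+147.5/3,90+35/3),(200+153.5/3,90+565/3)],15);print('ends',E1)
P=load('blk1')
z=lambda u,v:(160+u/4,140+v/4)
B=toplane(P,[z(*p) for p in [(45,45),(700,48),(675,355),(67,353)]],8)[:,:2]
L=toplane(P,[z(*p) for p in [(188,389),(553,389),(182,228),(272,228),(273,322),(466,322)]],33)[:,:2]
W=toplane(P,[z(*p) for p in [(45,107),(135,107),(605,107),(697,107)]],40)[:,:2]
for r in fit([(46,90),(46,-90),(-46,-90),(-46,90)],B),fit([(-45,50),(-45,-50),(2,50),(2,26),(-25,26),(-25,-26)],L),fit([(35,82),(35,58),(35,-58),(35,-82)],W): print(r[0],r[1],r[2].round(1).tolist())
E
```

```text
[11.84 12.43 11.42 12.69 12.32 11.56 11.83 12.12] [465.15 404.72  15.  ]
96.20046932942 0.09821320569214328
ends [[550.13 412.99  15.  ]
 [370.84 395.5   15.  ]]
-0.016824313712240253 [579.47 216.14] [[-0.5, -0.6], [-0.5, 0.5], [0.6, 0.5], [0.5, -0.4]]
-0.011427170574061753 [579.35 216.48] [[0.4, 0.0], [0.3, 0.1], [-0.4, -0.5], [-0.4, -0.2], [0.1, 0.2], [0.0, 0.4]]
-0.012498374862345965 [579.8  216.41] [[0.0, -0.8], [-0.0, 0.7], [-0.0, -0.4], [0.0, 0.5]]
```

Run:
```python
from h import *
np.set_printoptions(precision=2,suppress=True)
def st(): o=robot.observe();print(round(o['clock'],2),o['tcp_pos'],o['force'],round(o['gripper_width'],1),o['joint_positions'][5])
a=0.098; g=np.array([465.2,404.7])+6*np.array([np.cos(a),np.sin(a)])
robot.grip(50)
robot.move_ptp([*g,70],rv(a)); st()
robot.move_l([*g,1.5],speed=100,until_force=8); st()
robot.grip(20); st()
robot.move_l([*g,40],speed=80); st()
snap('wrist','held1')
```

```text
4.52 [472.55 405.13  71.09] [0.63 0.67 0.26] 50.0 2.063251247107082
5.35 [471.65 405.56   1.99] [-0.32 -0.49  0.  ] 50.1 2.06347375317083
5.69 [471.95 406.14   3.03] [-1.41  0.45  5.99] 26.0 2.063573221610577
6.33 [471.17 405.21  40.16] [-0.14  0.26 -3.16] 25.7 2.0634891422068544
```

View pics/held1.png

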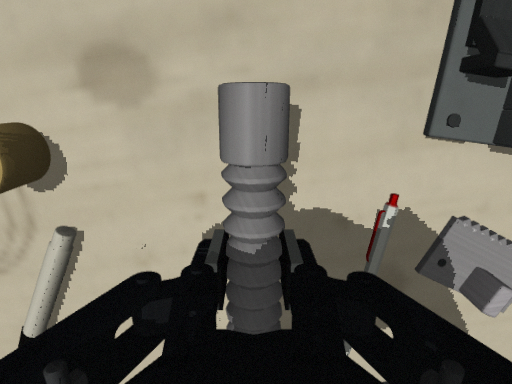

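The rod is held, with its far shank at rows 83–165. I compare that with the projection of a level rod.

Run:
```python
from h import *
np.set_printoptions(precision=1,suppress=True)
ci=robot.camera_info('wrist');K,d,_,_=pose('wrist');H=np.array(ci['hand_eye'])
P=(K,d,H[:3,:3],H[:3,3])
for h in (6,9,12,15):
  # rod axis tool x: local u = y_rod-6 ; points: shank end sides, shank inner end sides (54), crests 48,36,24
  print(h,[project(P,[(u-6,s*r,-h) for s in(-1,1)]).round(0).tolist() for u,r in((86,15),(54,15),(48,14.6),(36,14.6))])
im=cv2.imread("pics/held1.png")[70:340,190:320]; cv2.imwrite("pics/heldz.png",cv2.resize(im,None,fx=2.2,fy=2.2,interpolation=cv2.INTER_CUBIC))
```

```text
6 [[[218.0, 83.0], [287.0, 83.0]], [[220.0, 156.0], [285.0, 156.0]], [[221.0, 169.0], [283.0, 169.0]], [[222.0, 194.0], [283.0, 194.0]]]
9 [[[217.0, 83.0], [287.0, 83.0]], [[219.0, 157.0], [285.0, 157.0]], [[220.0, 170.0], [284.0, 170.0]], [[221.0, 195.0], [283.0, 195.0]]]
12 [[[216.0, 82.0], [288.0, 82.0]], [[218.0, 159.0], [286.0, 159.0]], [[220.0, 172.0], [285.0, 172.0]], [[220.0, 197.0], [284.0, 197.0]]]
15 [[[215.0, 82.0], [289.0, 82.0]], [[217.0, 160.0], [287.0, 160.0]], [[219.0, 173.0], [285.0, 173.0]], [[220.0, 199.0], [285.0, 199.0]]]
```

View pics/heldz.png

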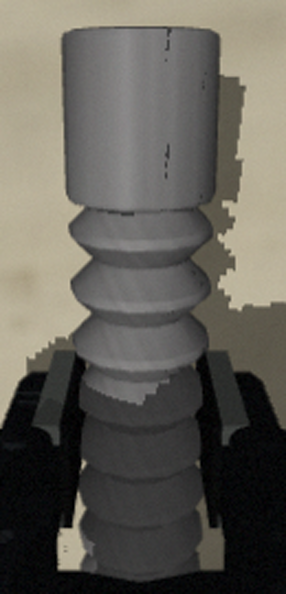

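The crests sit at rows 173.6 and 199.5, so the rod is level, about 13 mm behind the TCP and centred at tool x ≈ -6.7. I place it.

```bash
cat >> h.py <<'E'
B0=np.array([579.5,216.3]);BA=-0.0135
def blk(x,y):
    c,s=np.cos(BA),np.sin(BA);return B0+np.array([c*x-s*y,s*x+c*y])
def st():
    o=robot.observe();print(round(o['clock'],2),o['tcp_pos'].round(2),o['force'].round(1),round(o['gripper_width'],1))
E
python3 - <<'E'
from h import *
g=np.array([471.2,405.2])
robot.move_l([*g,100],speed=150)
p=blk(18.5,6.7)
robot.move_ptp([*p,100],rv(np.pi/2+BA)); st()
robot.move_l([*p,45],speed=100); st()
print(robot.move_l([*p,22],speed=30,until_force=8)); st()
snap('wrist','pl1'); snap('top','pl1t')
E
```

```text
8.52 [597.53 222.96  99.28] [ 1.2  0.4 -3.5] 26.0
9.22 [598.34 222.85  45.11] [ 0.7 -0.8 -3.8] 26.5
True
9.95 [599.68 222.84  23.95] [-0.2  0.3  3.8] 26.0
```

View pics/pl1.png

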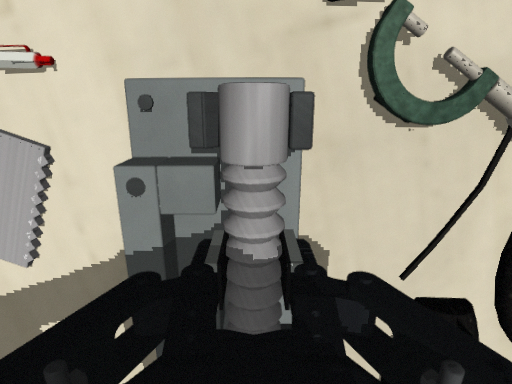

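The rod lies in the trough: slope top left of column 219, wall top right of column 290, shank end at row 83. I check the centring against the support edges.

Run:
```python
from h import *
im=cv2.imread("pics/pl1.png")[70:240,110:330]; cv2.imwrite("pics/plz.png",cv2.resize(im,None,fx=3.5,fy=3.5,interpolation=cv2.INTER_CUBIC))
```

```text
(no output)
```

View pics/plz.png

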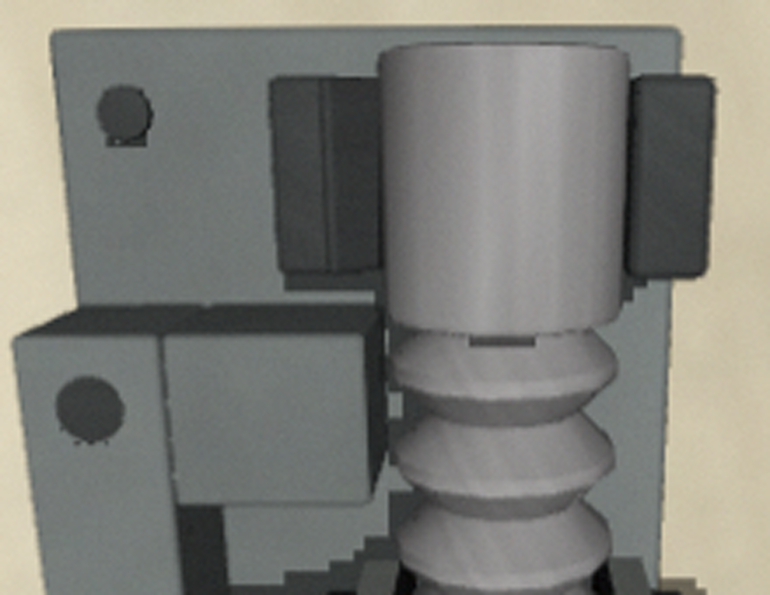

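Run:
```python
from h import *
P=load('pl1')
z=lambda u,v:(110+u/3.5,70+v/3.5)
def by(pts,h):
    X=toplane(P,[z(*p) for p in pts],h)[:,:2]-B0;c,s=np.cos(BA),np.sin(BA)
    return np.c_[c*X[:,0]+s*X[:,1],-s*X[:,0]+c*X[:,1]].round(1).tolist()
print('wall 82,58',by([(670,77),(670,277)],40))
print('ledge 50,26',by([(100,337),(260,503)],33))
print('crest L/R',by([(392,368),(617,368),(392,453),(614,453),(398,540),(611,540)],36))
print('slope top edge x=-1; wall inner',by([(275,170),(326,170),(632,170)],36))
```

```text
wall 82,58 [[39.5, 82.2], [40.5, 59.0]]
ledge 50,26 [[-32.5, 50.2], [-13.0, 27.1]]
crest L/R [[6.0, 46.7], [34.8, 46.7], [5.6, 35.2], [34.8, 35.2], [6.1, 22.9], [34.8, 22.9]]
slope top edge x=-1; wall inner [[-7.6, 71.5], [-1.4, 71.5], [36.0, 71.5]]
```

The rod's centre reads about 1.7 mm to -y of the block's middle. I lift it slightly, shift it, set it down and release.

Run:
```python
from h import *
p=blk(18.5,8.4)
o=robot.observe()['tcp_pos']
robot.move_l([o[0],o[1],28],speed=50)
robot.move_l([*p,28],speed=30); st()
print(robot.move_l([*p,21.5],speed=25,until_force=8)); st()
robot.grip(34); st()
robot.grip(42); st()
robot.move_l([*p,85],speed=90); st()
q=blk(20,-30)
robot.move_ptp([*blk(45,0),190],rv(BA)); robot.wait(0.3)
snap('wrist','seat1'); st()
```

```text
10.57 [597.32 224.42  27.16] [ 0.5  0.3 -3.6] 26.1
True
10.84 [599.73 224.71  23.89] [0.5 1.  3.5] 26.2
11.09 [597.7  224.26  21.94] [-0.8 -0.4 -0.5] 33.8
11.34 [597.73 224.24  21.94] [-0.  -0.4  0.4] 41.8
12.19 [597.66 224.35  84.47] [ 0.2 -0.2 -0.6] 42.1
13.93 [624.4  215.68 189.84] [-0.8 -0.3 -0.2] 41.9
```

View pics/seat1.png

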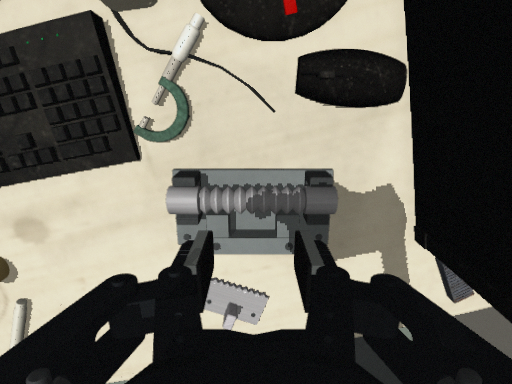

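Run:
```python
from h import *
im=cv2.imread("pics/seat1.png")[160:260,155:350]; cv2.imwrite("pics/seatz.png",cv2.resize(im,None,fx=4,fy=4,interpolation=cv2.INTER_CUBIC))
```

```text
(no output)
```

View pics/seatz.png

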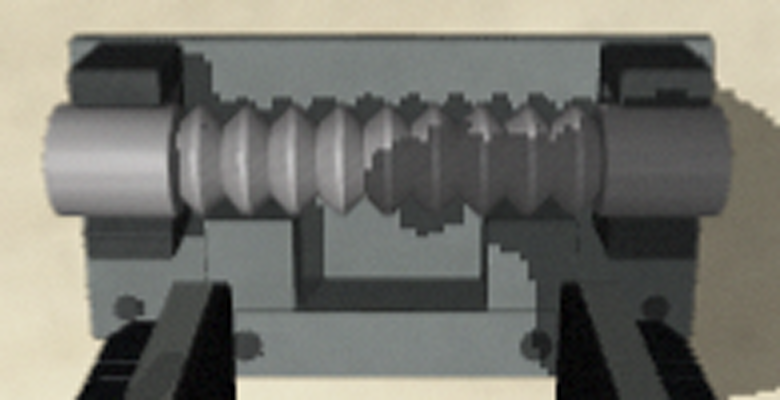

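Run:
```python
from h import *
P=load('seat1')
z=lambda u,v:(155+u/4,160+v/4)
def by(pts,h):
    X=toplane(P,[z(*p) for p in pts],h)[:,:2]-B0;c,s=np.cos(BA),np.sin(BA)
    return np.c_[c*X[:,0]+s*X[:,1],-s*X[:,0]+c*X[:,1]].round(1).tolist()
print('base',by([(70,37),(713,37)],8))
print('wall',by([(72,104),(160,104),(622,104),(713,104)],40))
print('notch/ledge',by([(298,245),(488,245)],33))
print('crests',by([(x,212) for x in (200,246,293,344,389,436,484,532,580)],36))
print('ends',by([(45,160),(731,160)],36))
```

```text
base [[45.9, 89.2], [45.9, -89.4]]
wall [[35.5, 81.1], [35.5, 58.7], [35.4, -58.7], [35.4, -81.9]]
notch/ledge [[-5.8, 25.1], [-5.9, -26.1]]
crests [[4.7, 50.5], [4.8, 38.3], [4.8, 25.9], [4.8, 12.4], [4.8, 0.6], [4.7, -11.9], [4.7, -24.5], [4.7, -37.2], [4.7, -49.9]]
ends [[19.2, 90.5], [19.1, -88.9]]
```

The rod is seated, its middle crest at (252,213), which is about +0.5 mm off centre along y. Now I look at the right-hand leaf.

Run:
```python
from h import *
robot.move_ptp([465,72,130],rv(-0.05)); robot.wait(0.15); snap('wrist','leaf1'); st()
im=cv2.imread("pics/leaf1.png")[110:310,170:340]; cv2.imwrite("pics/leafz.png",cv2.resize(im,None,fx=3,fy=3,interpolation=cv2.INTER_CUBIC))
```

```text
15.02 [466.31  72.51 130.95] [ 0.5 -0.2 -0.3] 42.3
```

View pics/leaf1.png

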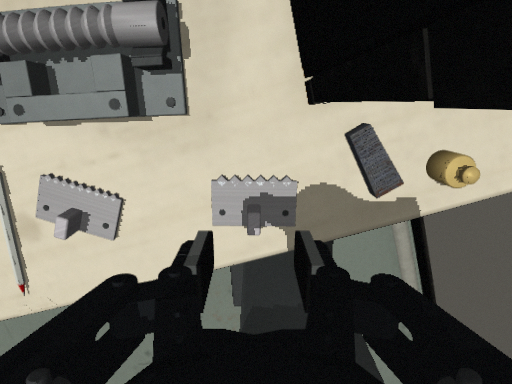

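View pics/leafz.png

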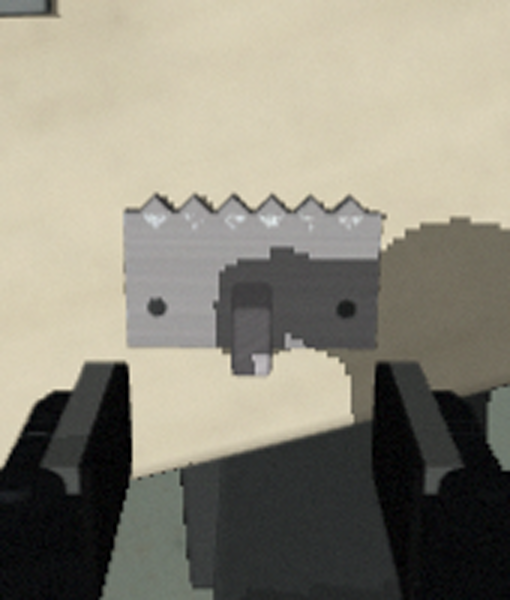

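Run:
```python
from h import *
P=load('leaf1')
z=lambda u,v:(170+u/3,110+v/3)
pts=[(157,195),(195,197),(234,196),(272,196),(311,197),(349,198),(125,210),(381,213),(377,347),(128,347)]
obj=[(38,y) for y in(30,18,6,-6,-18,-30)]+[(33,40),(33,-40),(-12,-40),(-12,40)]
W=toplane(P,[z(*p) for p in pts],6)[:,:2]
a,t,r=fit(obj,W);print(a,t,r.round(1).tolist())
print('rib top',toplane(P,[z(253,340)],31))
```

```text
-0.05552144506166546 [436.3825523   72.75484664] [[0.2, -0.5], [-0.4, -0.1], [0.0, -0.1], [0.1, 0.2], [-0.1, 0.3], [-0.3, 0.6], [0.4, -0.6], [-0.0, 0.5], [0.3, -0.3], [-0.1, 0.0]]
rib top [[437.28256391  72.58634132  31.        ]]
```

Six large teeth are confirmed. I grasp its rib.

Run:
```python
from h import *
g=[436.4,72.7]
robot.grip(30)
robot.move_ptp([*g,60],rv(-0.0555)); st()
robot.move_l([*g,9],speed=80,until_force=6); robot.wait(0.1); st()
robot.grip(5); st()
robot.move_l([*g,85],speed=120); st()
p=blk(-38,0.5)
robot.move_ptp([*p,85],rv(BA)); 
robot.move_l([*p,50],speed=80); robot.wait(0.2); st()
snap('wrist','lh1')
im=cv2.imread("pics/lh1.png")[20:220,90:420]; cv2.imwrite("pics/lhz.png",cv2.resize(im,None,fx=2.4,fy=2.4,interpolation=cv2.INTER_CUBIC))
```

```text
15.69 [435.88  72.71  59.57] [-0.3  0.   0.3] 29.5
16.57 [437.14  72.7    9.76] [ 0.4 -0.5  0.1] 29.8
16.88 [437.18  72.73   9.81] [-0.7 -0.6  3.2] 10.6
17.66 [435.61  72.7   84.04] [-0.7 -0.5 -1.1] 10.3
19.19 [542.07 217.51  50.73] [ 0.5  0.1 -1.2] 10.5
```

View pics/lh1.png

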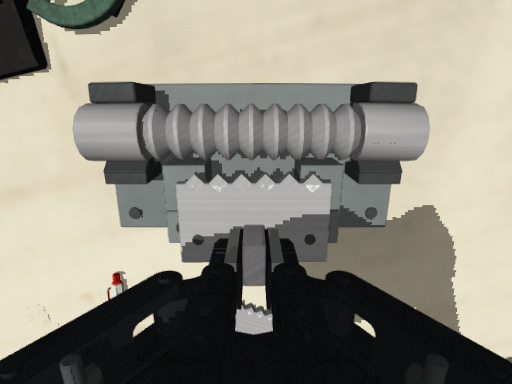

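View pics/lhz.png

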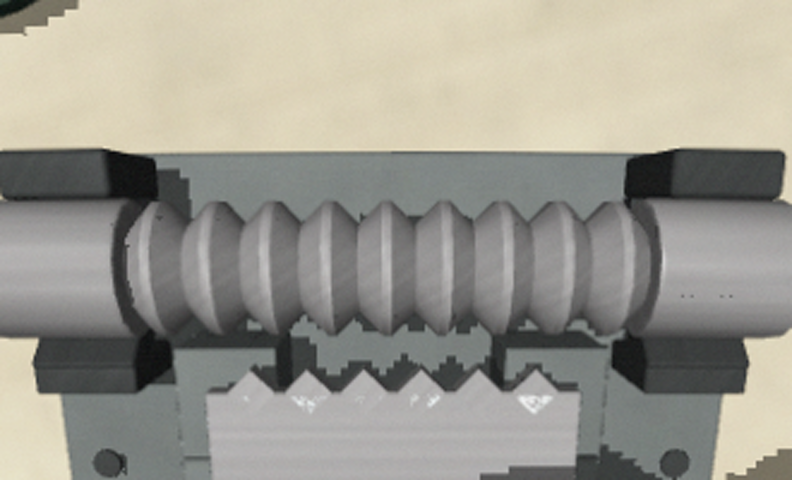

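The held leaf's teeth are near row 185 and the seated rod near row 133. I measure the offset along the rod.

Run:
```python
from h import *
P=load('lh1')
z=lambda u,v:(90+u/2.4,20+v/2.4)
def by(pts,h):
    X=toplane(P,[z(*p) for p in pts],h)[:,:2]-B0;c,s=np.cos(BA),np.sin(BA)
    return np.c_[c*X[:,0]+s*X[:,1],-s*X[:,0]+c*X[:,1]].round(2).tolist()
print('crests',by([(x,333) for x in (158,213,271,330,387,446,505,563,620)],36))
print('crest top',by([(x,333) for x in (387,)],46))
tips=[(252,370),(308,371),(365,370),(423,370),(480,370),(537,369)]
print('tips',by(tips,47.5))
print('base',by([(62,392),(722,392)],8), 'walltop',by([(0,199),(105,199),(678,199),(785,199)],40))
print(robot.observe()['eef_rot'],P[2])
```

```text
crests [[5.8, 52.37], [5.76, 40.02], [5.72, 27.07], [5.7, 13.95], [5.69, 1.3], [5.69, -11.79], [5.71, -24.91], [5.73, -37.86], [5.76, -50.65]]
crest top [[7.5, 1.23]]
tips [[-0.02, 29.46], [-0.24, 17.74], [-0.04, 5.83], [-0.04, -6.28], [-0.04, -18.18], [0.18, -30.11]]
base [[-15.23, 89.35], [-15.29, -89.0]] walltop [[35.05, 82.11], [34.73, 59.76], [34.7, -59.21], [35.02, -82.01]]
[-3.14119901e+00  2.10660385e-02 -1.72078658e-03] [[-1.36710165e-02 -9.59492851e-01 -2.81401089e-01]
 [-9.99906353e-01  1.32937070e-02  3.24987872e-03]
 [ 6.22628232e-04  2.81419166e-01 -9.59584736e-01]]
```

Run:
```python
from h import *
y=0.5+1.3
p=blk(-37,y)
robot.move_l([*p,50],speed=40); st()
print(robot.move_l([*p,40],speed=20,until_force=4)); robot.wait(0.1); st()
z0=robot.observe()['tcp_pos'][2]
q=blk(-24,y)
print(robot.move_l([*q,z0],speed=15,until_force=11)); st()
robot.wait(.2); st()
c,s=np.cos(BA),np.sin(BA);X=robot.observe()['tcp_pos'][:2]-B0;print(c*X[0]+s*X[1],-s*X[0]+c*X[1])
snap('wrist','in1')
im=cv2.imread("pics/in1.png")[20:220,90:420]; cv2.imwrite("pics/in1z.png",cv2.resize(im,None,fx=2.4,fy=2.4,interpolation=cv2.INTER_CUBIC))
```

```text
19.49 [542.72 218.75  50.21] [-0.4 -0.2 -0.6] 10.6
True
20.0 [542.74 218.66  42.81] [0.4 0.6 3.4] 10.2
True
20.37 [542.92 218.66  42.95] [-0.3  0.7  3.3] 10.6
20.57 [542.91 218.66  42.92] [-1.   0.4  3.1] 10.9
-36.61980747847719 1.8637434887362514
```

View pics/in1z.png

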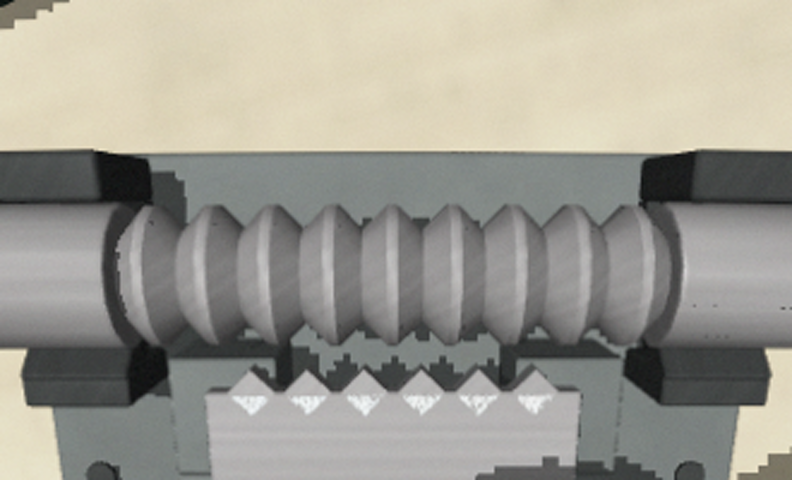

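The leaf lies on the ledge, with tips at 364 and 421 against grooves at about 362 and 424 (enlarged picture), so it is aligned. The push stopped at once on a force transient, so I push again in steps.

Run:
```python
from h import *
y=1.9
c,s=np.cos(BA),np.sin(BA)
def bx():
    X=robot.observe()['tcp_pos'][:2]-B0;return round(c*X[0]+s*X[1],2),round(-s*X[0]+c*X[1],2)
for i in range(4):
    r=robot.move_l([*blk(-26.5,y),43.1],speed=10,until_force=13);print(r,bx());st()
    if bx()[0]>-30 : break
```

```text
False (np.float64(-27.34), np.float64(2.02))
21.76 [552.19 218.69  42.96] [-3.7 -0.4  4.2] 10.2
```

Run:
```python
from h import *
y=1.9
c,s=np.cos(BA),np.sin(BA)
def bx():
    X=robot.observe()['tcp_pos'][:2]-B0;return round(c*X[0]+s*X[1],2),round(-s*X[0]+c*X[1],2)
for x in (-26,-25.5,-25,-24,-23,-22,-21):
    r=robot.move_l([*blk(x,y),43.1],speed=10,until_force=12);robot.wait(.1);f=robot.observe()['force'];print(x,r,bx(),f.round(1))
    if -f[0]>9: break
snap('wrist','in2')
im=cv2.imread("pics/in2.png")[20:220,90:420]; cv2.imwrite("pics/in2z.png",cv2.resize(im,None,fx=2.4,fy=2.4,interpolation=cv2.INTER_CUBIC))
```

```text
-26 False (np.float64(-27.27), np.float64(2.01)) [-4.9 -0.3  6.6]
-25.5 False (np.float64(-27.23), np.float64(2.01)) [-6.7 -0.4  7.7]
-25 False (np.float64(-27.18), np.float64(2.01)) [-8.6 -1.   9.7]
-24 False (np.float64(-27.13), np.float64(2.04)) [-13.1  -1.   12. ]
```

View pics/in2z.png

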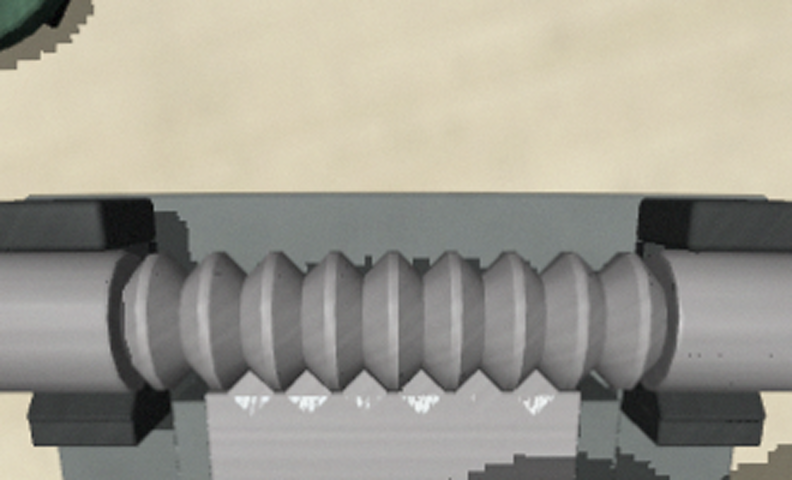

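The teeth sit in the grooves: crests and roots meet at row ~390 (enlarged), with a hard stop at 13 N. I unload, release, retreat and check.

Run:
```python
from h import *
robot.move_l([*blk(-27.0,2.0),43.3],speed=15); robot.wait(.1); st()
robot.grip(18); st(); robot.grip(28); st()
o=robot.observe()['tcp_pos']
robot.move_l([o[0],o[1],100],speed=70); 
robot.move_l([*blk(-10,2),130],speed=150); robot.wait(.3); st()
snap('wrist','fin1'); snap('top','fin1t'); snap('side','fin1s')
im=cv2.imread("pics/fin1.png")[80:300,120:390]; cv2.imwrite("pics/fin1z.png",cv2.resize(im,None,fx=2.6,fy=2.6,interpolation=cv2.INTER_CUBIC))
im=cv2.imread("pics/fin1s.png")[100:320,200:380]; cv2.imwrite("pics/fin1sz.png",cv2.resize(im,None,fx=2.7,fy=2.7,interpolation=cv2.INTER_CUBIC))
```

```text
23.66 [552.25 218.67  42.99] [-1.5  0.3  2.8] 10.6
23.9 [552.6  218.52  42.98] [-0.1 -1.2 -0.1] 17.8
24.16 [552.58 218.62  43.25] [-0.5  0.2 -0.5] 28.1
25.8 [568.73 218.34 128.97] [ 0.1  0.1 -1.2] 28.1
```

View pics/fin1z.png

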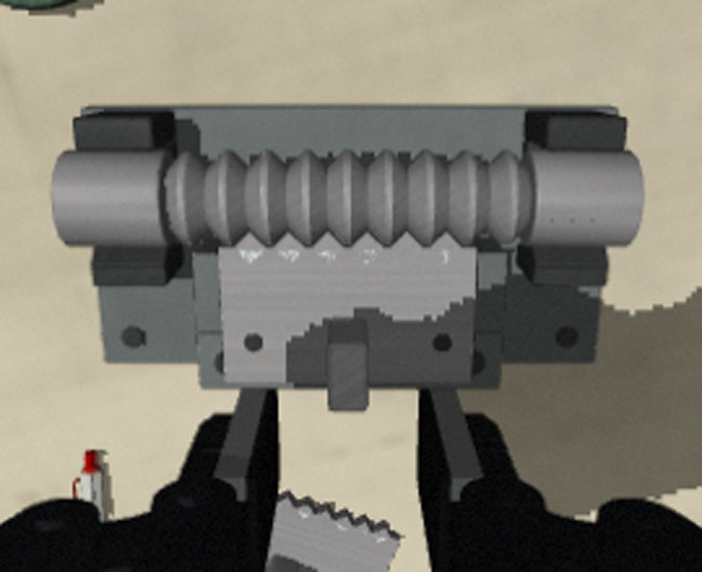

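View pics/fin1sz.png

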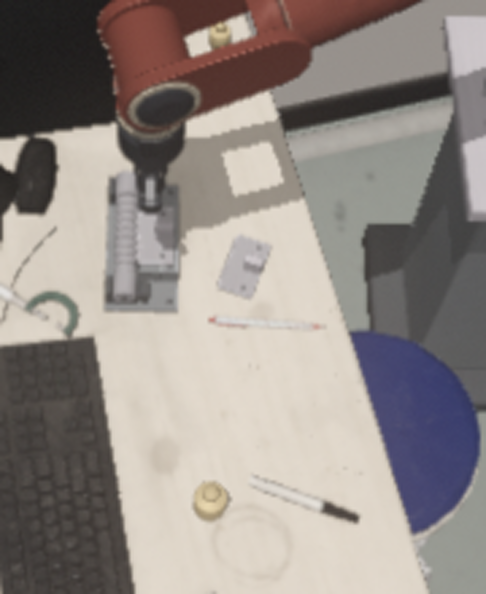

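The final pictures show the rod seated and the leaf lying flat with its teeth in the thread. In the side view the fine leaf and the bystanders are where they were. One numeric check before handing in.

Run:
```python
from h import *
P=load('fin1')
z=lambda u,v:(120+u/2.6,80+v/2.6)
c,s=np.cos(BA),np.sin(BA)
def b(pts,h):
    X=toplane(P,[z(*p) for p in pts],h)[:,:2]-B0
    return np.c_[c*X[:,0]+s*X[:,1],-s*X[:,0]+c*X[:,1]]
a,t,r=fit([(33,40),(33,-40),(-12,-40),(-12,40)],b([(219,248),(476,250),(471,381),(225,382)],39));print('leaf',a,t,r.round(1).tolist())
print('mid crest',b([(347,245)],38).round(1),'walls',b([(74,149),(167,149),(537,149),(627,149)],40).round(1).tolist())
print(robot.observe()['clock'])
```

```text
leaf -0.001059780990998994 [-28.17422801   0.9639657 ] [[-0.1, -0.4], [-0.7, 0.6], [0.6, 0.0], [0.2, -0.2]]
mid crest [[5.4 1.2]] walls [[35.3, 82.2], [35.1, 54.4], [35.1, -55.0], [35.3, -82.0]]
25.95
```

Run:
```python
from h import *
robot.close_job(); st()
```

```text
the job is handed in; nothing more can be done
the job is handed in; nothing more can be done
```

I laid the rod in the two end supports and released it. I then set the six-tooth 12 mm leaf flat on the ledge and slid it into the thread until it met a hard stop at about 13 N. After that I let go, retreated and handed the job in at about 26 s.

**Last checks:**
- **Leaf:** its origin is at block x = -28.2 mm, against about -28 mm for fully home, and it lies flat within about 0.1° of square to the block. It is about 0.2 mm off the rod's middle crest along the thread.
- **Rod:** it is seated, with its thread about 1 mm towards +y from the middle of the supports, near the camera calibration's accuracy. I left it there.
- **Robot and the rest:** the gripper is clear of everything. In the last pictures the other leaf and the bystanders in view had not visibly moved.

**What went wrong or disagreed:**
- **First push:** it stopped at once on a false force trigger, so I repeated it in steps.
- **Rod placing:** the first set-down was about 1.7 mm off centre, so I lifted and shifted the rod before releasing it.
- **Gripper width:** it read 1.5–3 mm less than the true sizes (26 mm on the 29.2 mm rod, 10.5 mm on the 12 mm rib). Both grasps held.

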